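Index a carving and hold it clamped

ROBOT

A 6-joint arm with a two-finger parallel gripper is mounted at the origin on the work surface. World frame = base frame: x ahead of the robot, y to its left, z up, the work surface at z = 0. Lengths are in m, angles in rad, forces in N, time in s.
With the tool pointing down it reaches from about 0.15 to 0.775 m from the base axis. Payload 6.1 kg.
Tool frame: the origin (TCP) lies midway between the tips of the shut fingers; the grasp point (between the pads) lies 19 mm behind it (robot.tcp_to_grasp is the distance from the TCP to the grasp point, in m); z points along the fingers, y is the line along which they close (so a half turn about z gives the same grasp; the last joint's range is limited). The gripper opens to 85 mm and grips with 20 to 120 N. Pads are 22 mm wide; open, the fingers measure 114 mm over their backs; the gripper's body (76 mm by 85 mm) begins 54 mm behind the grasp point. The pads swing forward as they close: fully open they stand 13 mm farther back than shut.
Start: joints at [-1.269, 0.126, -0.04, 1.405, 0, 1.571], TCP at [0.156, -0.501, 0.196] pointing down, gripper open.
Joint ranges: [-2.72, 2.72], [-0.95, 1.95], [-1.27, 1.35], [-1.78, 2.02], [-1.46, 1.47], [-3.14, 3.14]. Speed limits (rad/s): [2.39, 2.39, 3.01, 3.14, 3.14, 3.14].

INTERFACE

Orientations are given as [roll, pitch, yaw] about the fixed x, y, z axes, in that order (R = Rz(yaw) Ry(pitch) Rx(roll)).
In Python, from plant import robot, jaws, get_state, vision, job gives the robot as it stands. Calls block until the motion is done:
- robot.reach(position, orientation): joint-space move of the TCP to a pose.
- robot.move_l(position, frame=None, v=0.15, max_force=None): straight line of the TCP; frame=None keeps the orientation; v is the mean speed in m/s. With max_force (N) it stops when the force on the tool has changed by that much, and returns True; else False.
- robot.movej(angles): joint-space move.
- jaws.release() and jaws.gripper_close(): open the fingers fully, or close them until they stop; the grip force is fixed at half the most.
- robot.dwell(seconds).
- robot.inverse_kinematics(position, orientation): joint angles nearest the present ones, or None.
- get_state(): the state.
- vision.read_camera(name): name is "scene" or "top"; returns a dict with "frame" (384x512x3 uint8, red, green, blue), "vfov" (degrees; the focal length in pixels is half the picture's height over the tangent of half this angle, whatever the lens; pixels are square), "cx", "cy" (the principal point, pixels), "eye" and "rotation" of the camera in the world. Camera axes: x right, y up, looking along -z (the intrinsics and any distortion apply to the point x, -y, -z); pixel columns grow to the right and rows downward; lengths in m; the calibration is good to about 2 mm. A picture is of the moment at which its call begins. There is no depth.
A pose or a line that the arm cannot do raises robot.MotionError and nothing moves.
- job.hand_in(): hands the job in; it is judged then, once.
The state is a dict: "t": time; "q": joint angles; "qd": joint speeds; "joint_torque": joint torques, N m; "tcp_pos": TCP position; "orientation": TCP orientation; "force": force on the tool from outside, world axes, zero at the start; "moment": the same for the moment, N m; "grip_width": finger opening in m; "gripper_force": force on a finger pad.
Only numpy, scipy, OpenCV 4.12 (cv2) and the standard library are available. Lean on these libraries where they do the work, as an engineer would, in place of code of your own. Each camera call takes 0.05 s, during which the arm holds its last target. There are 200 camera calls.

TASK

Turn the round walnut medallion in place, without lifting it out from between its dowels, until its pale stripe points at the red dowel. Then press the red handle of the sprung hold-down lever gently down until the lever lies level (pointer in the green band), never pushing it on towards its stop, and keep it held there: finish while still holding it down, since it springs up when let go. Leave the other tools where they are.

Things in the scene. Friction and masses are not known exactly. Their poses are not given: they have to be found in the camera images.
- medallion: Loose dark walnut disc, diameter 170, 22 thick, 0.3-0.5 kg, lying on the board between four dowels (5 mm play), free to turn. Central square boss 40 x 40, 36 tall, to grip it by; low carved bumps around it (4 mm, look only). Pale stripe 13 wide from boss to rim along the disc's +x; boss sides parallel to its x and y. Origin: centre of underside, z up; disc top at 22, boss top at 58 mm.
- red_dowel: Fixed red upright dowel, diameter 10, 20 mm tall, on the board 95 mm from the nest's middle: the mark that the stripe must point at. It stands at the disc's rim 50 degrees to the left or right of the board's +x direction; the other of these two places and two places at 130 degrees hold brass dowels of the same size. Origin: centre of its foot.
- nest (a point): Point on the board's top face (25 mm above the bench; board 360 x 360 mm) midway between the dowels, where the disc's centre belongs. Board axes: x away from the robot, z up. From here, in mm: lever hinge axis at x -110, y 105, z 30, along y; lever runs along +x. White scale post 24 x 6 at x 115, y 160, reaching z 100, with a green band at z 19 to 41.
- lever_angle (a joint): Angle (rad) of the steel lever. 0: sprung up, its far end 0.2 rad above level. Grows as the handle is pressed; 0.20 is level (red pointer mid green band), 0.15 to 0.25 is in the band; hard stop at 0.32. From about 0.11 its sprung foot rests on the medallion. Springs up when let go. Pressing needs about 2 N at the start, 7 N at level.
- lever: Steel hold-down lever, bar 16 x 16 mm, 235 mm long, hinged at the robot's end, with the red handle on its far end and the sprung foot on a side arm. Origin: on the hinge axis; x along the bar towards the handle, z up when level.
- handle (a point): Red flat paddle, 50 (along the lever) x 36 x 14 mm, on top of the lever's far end, 235 mm from the hinge, carried by the lever. Origin: middle of its top face; x along the lever away from the hinge, z out of the top. Its top is 50 mm above the board's top face when the lever is level, about 97 mm when up. Press it from above.
- foot: Black rubber foot, diameter 18 mm, on a sprung stem (500 N/m, 24 mm travel) under an arm of the lever 110 mm from its hinge, over the disc's rim 74 mm from its centre on the board's +y side. About 12 mm above the disc when the lever is up; the lever's arm then reaches 88 mm above the board's top. Origin: middle of its underside.
- gouge_on_board: loose carving gouge, wooden handle 110 x 22 mm, lying on the board beside the medallion on the side away from the lever. Leave alone. Origin on its underside.
- gouge_left: loose carving gouge, dark handle 130 x 26 mm, lying on the bench to the left. Leave alone. Origin on its underside.
- gouge_right: loose carving gouge, handle 120 x 24 mm, lying on the bench to the right. Leave alone. Origin on its underside.
- mallet: loose turned wooden mallet, 80 mm wide and 230 mm tall, standing on its head on the bench, far right. Leave alone. Origin on its underside.
- glue: loose white glue bottle, 56 mm wide, 130 mm tall, far left. Leave alone. Origin on its underside.
- sharpening_stone: loose reddish sharpening stone, 180 x 60 x 25 mm, on the bench at the left. Leave alone. Origin on its underside.
- steel_square: loose steel try square, 150 mm blade, lying on the bench beyond the board. Leave alone. Origin on its underside.
Things that resemble listed ones, but are neither listed nor needed, are in the scene too. Leave any blue or turquoise look-alike of the medallion alone.

How it is judged:
On the way:
1. the medallion lies in its place with its stripe pointing at the red dowel, while the lever is still up (y of red_dowel in the frame of medallion between -0.01 and 0.01 m and x of red_dowel in the frame of medallion above 0.05 m and horizontal distance between medallion and nest below 0.009 m and angle between medallion's own z axis and vertical below 0.05 rad and z of medallion in the frame of nest below 0.004 m and value of joint lever_angle below 0.06 rad), for 0.3 s.
At the end, for the whole second after the job is handed in: Robot still presses the red handle (over 2 N); lever still, within 0.05 rad of level; its rubber foot presses the medallion with over 1.5 N; the medallion lies flat, within 9 mm of the nest's middle, stripe pointing at the red dowel within 10 mm there (6 degrees) (y of red_dowel in the frame of medallion between -0.01 and 0.01 m and x of red_dowel in the frame of medallion above 0.05 m and horizontal distance between medallion and nest below 0.009 m and angle between medallion's own z axis and vertical below 0.05 rad and z of medallion in the frame of nest below 0.004 m and value of joint lever_angle between 0.15 and 0.25 rad and velocity of joint lever_angle between -0.05 and 0.05 rad/s and contact force between any of the fingers, the arm and lever above 2 N and contact force between foot and medallion above 1.5 N and linear speed of medallion below 0.02 m/s); the arm keeps its last pose, push and grip.
It fails at once if the medallion is lifted out from between its dowels (over 12 mm up) (z of medallion in the frame of nest above 0.012 m).
It fails at once if the lever is pushed on towards its stop (past 0.285 rad) (value of joint lever_angle above 0.285 rad).
It fails at once if another tool or thing on the bench is moved over 30 mm (distance of any of gouge_on_board, gouge_left, gouge_right, mallet, glue, sharpening_stone, steel_square from where it was at the start of the episode above 0.03 m).
It also fails if it takes over 48 s, if anything falls off the work surface, if the arm or the gripper's body presses on something with over 40 N, if the wrist force passes 120 N, or if a joint passes its speed limit or range.

## Working session

There is one attempt and no reset: what is moved stays moved. The work goes in short steps, each a Python script; the robot and the scene stay as the last script left them, time stands still between calls to the robot, and variables do not carry over. Pictures are saved under pics/ and viewed, at most 10 in all, crops included, and the job is handed in when it is done.

```bash
ls; mkdir -p pics
python3 - <<'E'
from plant import robot,jaws,get_state,vision
import cv2,numpy as np
for n in("scene","top"):
    d=vision.read_camera(n); cv2.imwrite(f"pics/{n}0.png",cv2.cvtColor(d["frame"],cv2.COLOR_RGB2BGR))
    print(n,{k:(np.round(v,4).tolist() if k!="frame" else 0) for k,v in d.items() if not isinstance(v,str)}, [k for k in d])
s=get_state();print(s)
E
```

```text
pics
scene {'frame': 0, 'vfov': 52.3589, 'cx': 254.0854, 'cy': 186.7071, 'eye': [1.2786, -0.6321, 0.9718], 'rotation': [0.785, -0.0138, 0.9597]} ['frame', 'vfov', 'cx', 'cy', 'eye', 'rotation']
top {'frame': 0, 'vfov': 57.5383, 'cx': 257.1923, 'cy': 194.5613, 'eye': [0.3035, -0.1039, 1.186], 'rotation': [0.2243, 0.0034, -1.7245]} ['frame', 'vfov', 'cx', 'cy', 'eye', 'rotation']
{'t': 0.1, 'q': array([-1.26897366e+00,  1.26335469e-01, -4.04945773e-02,  1.40543088e+00,
       -9.96705875e-06,  1.57082520e+00]), 'qd': array([-9.15368352e-04, -8.09626823e-04,  2.19701229e-03, -8.55599924e-05,
       -1.29738305e-04, -2.31625028e-04]), 'joint_torque': array([-1.26405583e-03, -4.36902416e+01,  3.53607452e+01,  1.36120545e-02,
       -6.08314576e-05, -9.57135342e-06]), 'tcp_pos': array([ 0.15593186, -0.50086107,  0.19550381]), 'orientation': array([-3.14012806e+00,  1.00093325e-05,  3.01793811e-01]), 'force': array([0.32489626, 1.0399245 , 0.61547016]), 'moment': array([-0.01799436, -0.02595947, -0.04507334]), 'gripper_force': 0.0, 'grip_width': 0.08575723451334386}
```

View pics/scene0.png

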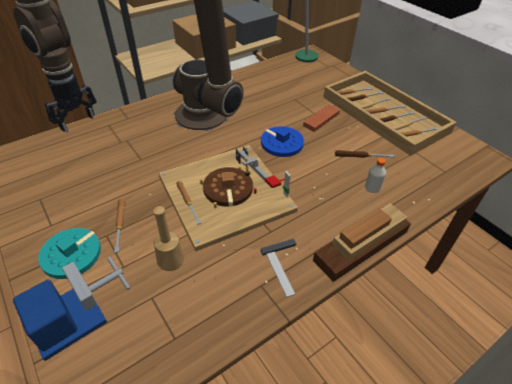

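View pics/top0.png

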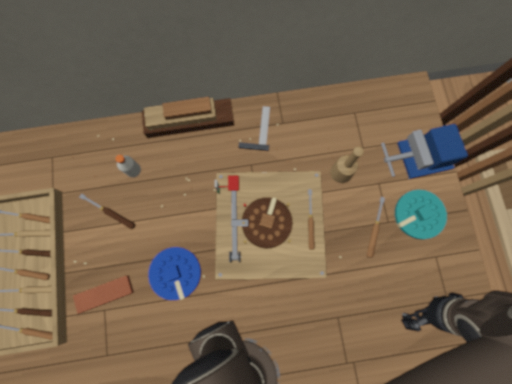

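The scene view shows the board centred at about (228,193), with the walnut disc at (228,186) and the lever's red handle at (274,181). In the top view the disc is at (267,222) with its stripe at about (272,206), and the handle is at (234,183). I'll crop and measure next.

```bash
cat > h.py <<'E'
import numpy as np,cv2
from scipy.spatial.transform import Rotation as Ro
from plant import robot,jaws,get_state,vision,job
def cam(n):
    d=vision.read_camera(n); d["f"]=d["frame"].shape[0]/2/np.tan(np.radians(d["vfov"])/2)
    r=np.array(d["rotation"]); d["R"]=r if r.ndim==2 else Ro.from_euler("xyz",r).as_matrix(); return d
def ray(d,p):
    v=np.array([(p[0]-d["cx"])/d["f"],-(p[1]-d["cy"])/d["f"],-1.]); return d["R"]@v
def onz(d,p,z):
    v=ray(d,p); e=np.array(d["eye"]); return e+v*(z-e[2])/v[2]
def proj(d,X):
    c=d["R"].T@(np.array(X)-d["eye"]); return np.array([d["cx"]-d["f"]*c[0]/c[2],d["cy"]+d["f"]*c[1]/c[2]])
def tri(d1,p1,d2,p2):
    a,b=ray(d1,p1),ray(d2,p2);e1,e2=np.array(d1["eye"]),np.array(d2["eye"])
    s=np.linalg.lstsq(np.c_[a,-b],e2-e1,rcond=None)[0]; P,Q=e1+a*s[0],e2+b*s[1]
    return (P+Q)/2,np.linalg.norm(P-Q)
def blobs(m,amin=3):
    n,_,st,c=cv2.connectedComponentsWithStats(m.astype(np.uint8)); return [(np.round(c[i],1).tolist(),int(st[i,4])) for i in range(1,n) if st[i,4]>=amin]
def red(d):
    h=cv2.cvtColor(d["frame"],cv2.COLOR_RGB2HSV).astype(int); return ((h[...,0]<6)|(h[...,0]>174))&(h[...,1]>170)&(h[...,2]>90)
E
python3 - <<'E'
from h import *
T,S=cam("top"),cam("scene")
for n,d,b in(("t",T,(200,160,340,290)),("s",S,(150,130,310,245))):
    x0,y0,x1,y1=b; c=d["frame"][y0:y1,x0:x1]
    cv2.imwrite(f"pics/{n}1.png",cv2.cvtColor(cv2.resize(c,None,fx=5 if n=="s" else 4.6,fy=5 if n=="s" else 4.6,interpolation=cv2.INTER_CUBIC),cv2.COLOR_RGB2BGR))
    m=red(d);print(n,d["f"],[x for x in blobs(m) if x0<x[0][0]<x1 and y0<x[0][1]<y1])
for p in[(216,172),(323,172),(326,277),(215,278)]: print("corner",onz(T,p,.025).round(4))
for p in[(162,181),(229,148),(295,205),(203,241)]: print("scorner",onz(S,p,.025).round(4))
print(tri(T,(234,183),S,(274,181)))
E
```

```text
t 349.692426110618 [([233.0, 182.6], 123)]
s 390.5491520928911 [([273.3, 180.8], 110), ([254.6, 189.2], 5)]
corner [ 0.6669 -0.0121  0.025 ]
corner [ 0.6099 -0.3775  0.025 ]
corner [ 0.2619 -0.3184  0.025 ]
corner [0.3136 0.0364 0.025 ]
scorner [ 0.3091 -0.3262  0.025 ]
scorner [ 0.2874 -0.0382  0.025 ]
scorner [ 0.6562 -0.0163  0.025 ]
scorner [ 0.6137 -0.3377  0.025 ]
(array([ 0.59637657, -0.06768177,  0.1138961 ]), np.float64(0.007646763790202452))
```

View pics/t1.png

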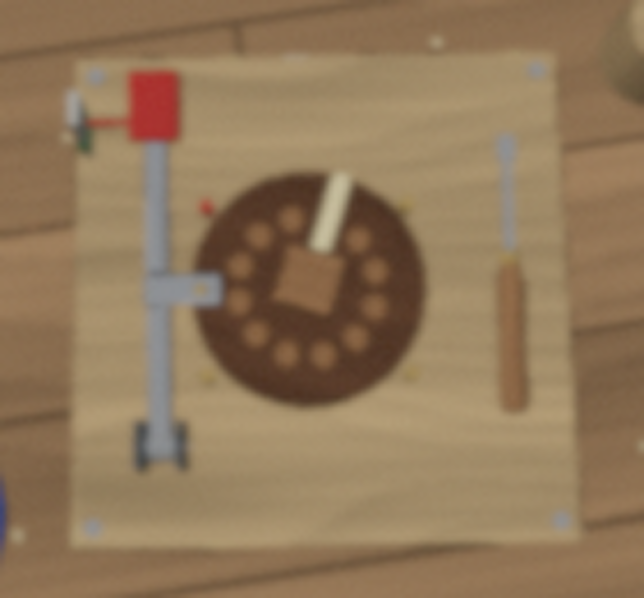

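View pics/s1.png

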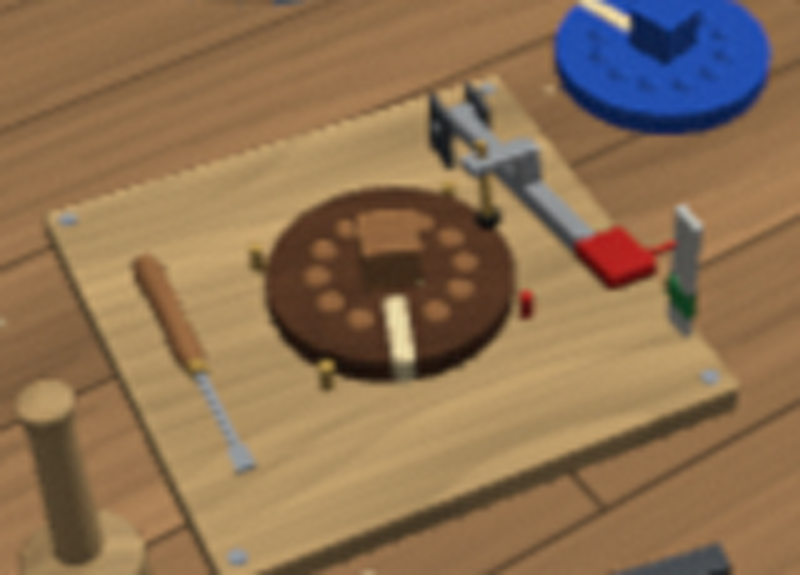

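The top crop shows the boss at (310,281), the stripe running up to (341,175), the red dowel at (207,208) and brass dowels at (403,211), (206,378) and (409,374). The scene crop shows the red dowel at (526,303) and the foot beside the disc rim at (487,215). Next: dowels from both views.

Run:
```python
from h import *
T,S=cam("top"),cam("scene")
t=lambda x,y:((x+.5)/4.6-.5+200,(y+.5)/4.6-.5+160); s=lambda x,y:((x+.5)/5-.5+150,(y+.5)/5-.5+130)
C=dict(far_l=(t(77,62),s(738,385)),far_r=(t(555,55),s(215,572)),near_r=(t(580,540),s(48,213)),near_l=(t(70,545),s(495,77)))
for k,(a,b) in C.items(): print(k,onz(T,a,.025).round(4),onz(S,b,.025).round(4),[v.round(4) if i==0 else round(float(v),4) for i,v in enumerate(tri(T,a,S,b))])
D=dict(red=(t(207,208),s(526,303)),br_fr=(t(404,211),s(326,374)),nr=(t(410,373),s(257,257)),nl=(t(205,377),s(447,192)))
for k,(a,b) in D.items(): print(k,onz(T,a,.042).round(4),onz(S,b,.037).round(4),[v.round(4) if i==0 else round(float(v),4) for i,v in enumerate(tri(T,a,S,b))])
print("boss",onz(T,t(310,281),.083),onz(S,s(390,232),.083)); print("stripe end",onz(T,t(341,178),.047),"foot",onz(S,s(487,220),.059))
```

```text
far_l [ 0.6628 -0.0128  0.025 ] [ 0.6658 -0.0148  0.025 ] [array([ 0.6638, -0.0127,  0.0218]), 0.0002]
far_r [ 0.6129 -0.3684  0.025 ] [ 0.6059 -0.3687  0.025 ] [array([ 0.6107, -0.3688,  0.0305]), 0.0035]
near_r [ 0.262  -0.3174  0.025 ] [ 0.2627 -0.3149  0.025 ] [array([ 0.2626, -0.3161,  0.0256]), 0.0026]
near_l [0.3135 0.037  0.025 ] [0.3142 0.0337 0.025 ] [array([0.3129, 0.0361, 0.0232]), 0.0024]
red [ 0.5339 -0.0933  0.042 ] [ 0.5359 -0.0931  0.037 ] [array([ 0.5352, -0.093 ,  0.0362]), 0.0006]
br_fr [ 0.5097 -0.2339  0.042 ] [ 0.5158 -0.237   0.037 ] [array([ 0.5116, -0.235 ,  0.032 ]), 0.0003]
nr [ 0.394 -0.218  0.042] [ 0.3961 -0.2201  0.037 ] [array([ 0.3944, -0.219 ,  0.035 ]), 0.0006]
nl [ 0.4135 -0.0742  0.042 ] [ 0.414 -0.076  0.037] [array([ 0.4136, -0.0748,  0.0362]), 0.0017]
boss [ 0.46375445 -0.15657092  0.083     ] [ 0.46811097 -0.1561889   0.083     ]
stripe end [ 0.53982557 -0.19246217  0.047     ] foot [ 0.47334311 -0.08218322  0.059     ]
```

The numbers agree with each other. The nest is at about (0.463, -0.155) and board yaw is about -8.1°. The red dowel is at 41.5°, against 41.9° expected. The disc stripe is at about -25°, so it needs about +67°. Now grip and turn.

Run:
```python
from h import *
r=np.radians; P=[.4642,-.1557]
Q=lambda yd:[np.pi,0,r(yd)]
for y in(64.7,132): print(y,np.round(robot.inverse_kinematics(P+[.05],Q(y)),2))
robot.reach(P+[.2],Q(64.7)); robot.move_l(P+[.10],v=.15)
f0=get_state()["force"]
print("hit",robot.move_l(P+[.049],v=.05,max_force=8)); print(get_state()["tcp_pos"])
jaws.gripper_close(); s=get_state(); print(s["grip_width"],s["gripper_force"],s["force"]-f0,s["tcp_pos"],s["orientation"],s["t"])
```

```text
64.7 [-0.32  0.1  -0.39  1.08  0.    1.69]
132 [-0.32  0.1  -0.39  1.08  0.    0.51]
hit False
[ 0.4644811  -0.1558113   0.04934592]
-6.396546335646596e-05 0.0 [-0.30123785  0.88791647 -0.5484843 ] [ 0.46421586 -0.15571456  0.04899972] [3.14157417e+00 1.82973256e-05 1.12926074e+00] 4.7417
```

Run:
```python
from h import *
T,S=cam("top"),cam("scene")
a=cv2.resize(T["frame"][160:290,200:340],None,fx=2.8,fy=2.8,interpolation=2);b=cv2.resize(S["frame"][110:240,150:290],None,fx=2.8,fy=2.8,interpolation=2)
cv2.imwrite("pics/c2.png",cv2.cvtColor(np.hstack([a,b]),cv2.COLOR_RGB2BGR)); s=get_state();print(s["grip_width"],s["gripper_force"],s["force"])
```

```text
-9.689542510082815e-05 0.0 [ 0.19763751  1.18778599 -0.64137744]
```

View pics/c2.png

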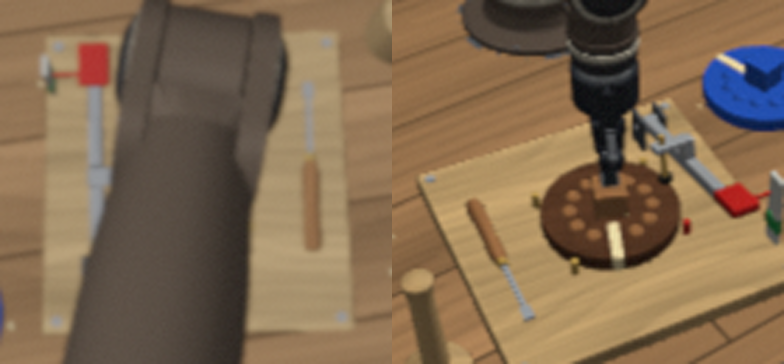

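Run:
```python
from h import *
S=cam("scene"); p=get_state()["tcp_pos"]
f=lambda X:((proj(S,X)-[150,110])*2.8).round(0)
for z in(.049,.083,.1,.12): print(z,f([p[0],p[1],z]))
print(proj(S,p))
cv2.imwrite("pics/c3.png",cv2.cvtColor(cv2.resize(S["frame"][130:220,185:275],None,fx=6.6,fy=6.6,interpolation=2),cv2.COLOR_RGB2BGR))
```

```text
0.049 [217. 203.]
0.083 [216. 183.]
0.1 [215. 172.]
0.12 [215. 159.]
[227.45093756 182.60086237]
```

View pics/c3.png

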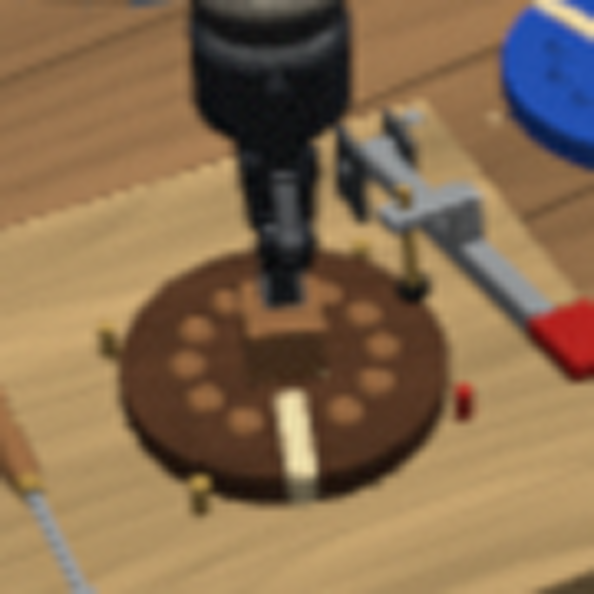

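The shut fingers appear to stand on or above the boss top at about (228,176), roughly z=0.083, though tcp_pos says 0.049. I'll check that offset against the tool's place in the first picture and at a second height.

Run:
```python
from h import *
S0=cam("scene")
print("start tips proj", proj(S0,[.156,-.501,.196]),proj(S0,[.156,-.501,.209]),proj(S0,[.156,-.501,.24]))
p=get_state()["tcp_pos"]
robot.move_l([p[0],p[1],.20],v=.2); robot.reach([.36,-.42,.2],[np.pi,0,np.radians(64.7)])
s=get_state();print(s["tcp_pos"],s["force"],s["t"],s["q"])
T,S=cam("top"),cam("scene"); X=s["tcp_pos"]; pS,pT=proj(S,X),proj(T,X); print(pS,pT)
out=[]
for d,q in((S,pS),(T,pT)):
    x,y=int(q[0])-40,int(q[1])-55; x=max(x,0);y=max(y,0); c=cv2.resize(d["frame"][y:y+90,x:x+80].copy(),(400,450),interpolation=2)
    cv2.drawMarker(c,(int((q[0]-x+.5)*5),int((q[1]-y+.5)*5)),(0,255,0),cv2.MARKER_CROSS,20,1); out.append(c)
cv2.imwrite("pics/c4.png",cv2.cvtColor(np.hstack(out),cv2.COLOR_RGB2BGR))
```

```text
start tips proj [ 82.58653306 136.38426105] [ 81.36871006 133.11031691] [ 78.39030404 125.1032955 ]
[ 0.36032593 -0.41917295  0.19966115] [ 0.99833284  0.30087466 -0.99512408] 6.95 [-8.61033807e-01  1.79724857e-01  3.13946229e-02  1.42327185e+00
  4.76807374e-04  1.15070770e+00]
[131.90861003 161.05560213] [366.00177679 236.29504001]
```

View pics/c4.png

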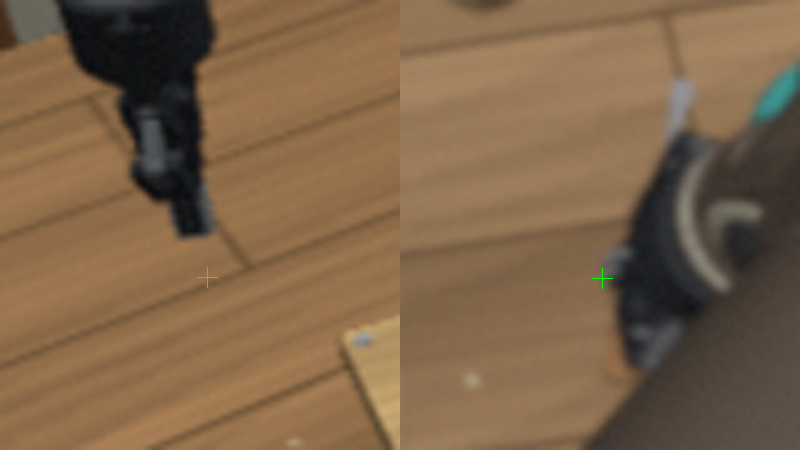

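The cross marking the reported TCP lies clearly below the real fingertips: scene crop tip at (193,235) against the cross at (207,277), and top crop tip at about (615,262). I'll triangulate the tip.

Run:
```python
from h import *
T,S=cam("top"),cam("scene"); X=get_state()["tcp_pos"]
print(robot.tcp_to_grasp, X, tri(T,(368.5,232.9),S,(129.1,152.5)))
for dz in(.025,.03,.035,.04): print(dz,proj(S,X+[0,0,dz]),proj(T,X+[0,0,dz]))
```

```text
0.0187 [ 0.3608384  -0.41898814  0.20016948] (array([ 0.36516848, -0.41896366,  0.23564948]), np.float64(0.0053234494894183375))
0.025 [130.2284561  154.55975166] [368.68446083 235.13359191]
0.03 [129.86751418 153.24809385] [369.24784667 234.93322423]
0.035 [129.50432338 151.92826366] [369.81701803 234.73079894]
0.04 [129.13886262 150.60018445] [370.39206448 234.52628417]
```

The tips really are about 34 mm above the reported TCP, which fits the fingers shutting just over the 0.083 boss top. I'll correct for it, with force-guarded descents.

```bash
echo 'DZ=.034  # real shut tips lie this far above the reported TCP' >> h.py
python3 - <<'E'
from h import *
r=np.radians; P=[.4642,-.1557]; Q=lambda yd:[np.pi,0,r(yd)]
jaws.release(); robot.reach(P+[.14],Q(64.7)); robot.move_l(P+[.07],v=.15)
print("hit",robot.move_l(P+[.053-DZ],v=.06,max_force=6)); s=get_state(); print(s["tcp_pos"],s["force"])
jaws.gripper_close(); s=get_state(); print(s["grip_width"],s["gripper_force"],s["force"],s["moment"],s["tcp_pos"],s["t"])
E
```

```text
hit False
[ 0.46451259 -0.15580173  0.01933084] [ 0.1441656  -0.04305123  0.10451489]
0.039217133964612926 62.385714054107666 [ 1.39948517 -1.07644237  4.96317062] [-0.22727149 -0.31037584 -0.03233228] [ 0.4652574  -0.15612677  0.01984378] 11.1583
```

Run:
```python
from h import *
P=[.4638,-.1554,.053-DZ]
for y in np.linspace(64.7,131.5,5)[1:]:
    robot.reach(P,[np.pi,0,np.radians(y)]); s=get_state(); print(round(y),s["force"].round(1),s["moment"].round(2),s["grip_width"],s["t"])
print(s["orientation"],s["tcp_pos"])
jaws.release(); robot.move_l([P[0],P[1],.10],v=.15); robot.reach([.42,-.36,.16],[np.pi,0,np.radians(110)])
print(get_state()["t"],get_state()["force"])
T,S=cam("top"),cam("scene")
a=cv2.resize(T["frame"][160:290,200:340],None,fx=2.8,fy=2.8,interpolation=2);b=cv2.resize(S["frame"][110:240,150:290],None,fx=2.8,fy=2.8,interpolation=2)
cv2.imwrite("pics/c5.png",cv2.cvtColor(np.hstack([a,b]),cv2.COLOR_RGB2BGR))
```

```text
81 [ 0.  -0.2  5.8] [-0.09 -0.18  0.38] 0.038785209930276295 11.5417
98 [-1.2 -0.2  6.7] [-0.07 -0.24  0.41] 0.03918610186038078 11.925
115 [ 0.6 -1.4  7.3] [ 0.1  -0.17  0.38] 0.039111377025803036 12.3083
132 [0.3 0.2 6.2] [ 0.17 -0.17  0.35] 0.03905691856724668 12.6917
[3.14039695e+00 1.18999362e-03 2.29631027e+00] [ 0.46449773 -0.15545963  0.01985457]
14.7833 [-0.20017787 -0.23939718 -0.13082855]
```

View pics/c5.png

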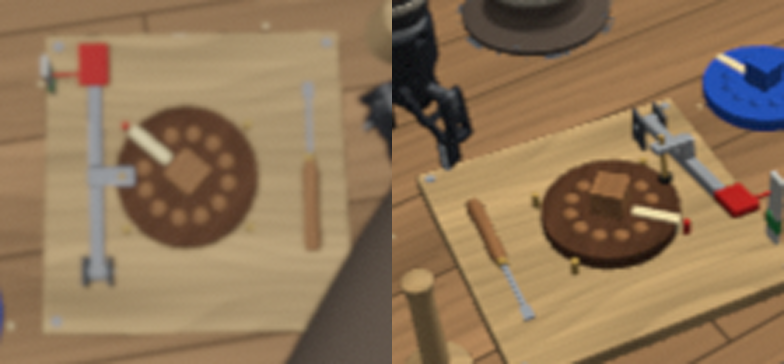

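The stripe now runs to about (130,128) in the left crop, right by the red dowel at (125,126), and the lever is still up. I'll measure the stripe axis.

Run:
```python
from h import *
for n,b in(("top",(235,190,295,255)),("scene",(215,170,256,200))):
    d=cam(n); x0,y0,x1,y1=b; h=cv2.cvtColor(d["frame"],cv2.COLOR_RGB2HSV).astype(int)
    m=(h[...,2]>170)&(h[...,1]<90); k=np.zeros_like(m);k[y0:y1,x0:x1]=1
    # keep only pixels whose ray meets disc top within the disc
    ys,xs=np.nonzero(m&k); W=np.array([onz(d,(x,y),.047)[:2] for x,y in zip(xs,ys)]); c=np.array([.4638,-.1554])
    W=W[np.linalg.norm(W-c,axis=1)<.086]
    vx,vy,px,py=cv2.fitLine(W.astype(np.float32),cv2.DIST_HUBER,0,1e-4,1e-4).ravel(); a=np.degrees(np.arctan2(vy,vx))
    v=np.array([vx,vy]); g=np.array([.535,-.0931])-[px,py]; print(n,len(W),"angle",a,"mean",px,py,"dowel off line mm",1e3*(v[0]*g[1]-v[1]*g[0]),"extent",np.ptp((W-c)@v))
```

```text
top 67 angle 41.082096 mean 0.50738657 -0.1182417 dowel off line mm 0.8051393234615768 extent 0.054903801956084484
scene 48 angle 40.95328 mean 0.50702614 -0.117587164 dowel off line mm 0.15850287950795044 extent 0.05676876696119382
```

The stripe is aligned within 1 mm in both views. Now shut the fingers and probe down onto the handle.

Run:
```python
from h import *
H=[.600,-.0688]; Q=[np.pi,0,np.radians(82)]
print(robot.inverse_kinematics(H+[.04],Q))
jaws.gripper_close(); robot.reach([.44,-.30,.19],Q); robot.reach(H+[.16],Q); robot.move_l(H+[.105],v=.12); robot.dwell(.3)
f0=get_state()["force"]; print("hit",robot.move_l(H+[.07],v=.03,max_force=1.5)); s=get_state(); print(s["tcp_pos"],s["force"]-f0,s["t"])
T,S=cam("top"),cam("scene")
a=cv2.resize(T["frame"][160:290,200:340],None,fx=2.8,fy=2.8,interpolation=2);b=cv2.resize(S["frame"][110:240,190:330],None,fx=2.8,fy=2.8,interpolation=2)
cv2.imwrite("pics/c6.png",cv2.cvtColor(np.hstack([a,b]),cv2.COLOR_RGB2BGR))
```

```text
[-0.11416803  0.3147288  -0.14762431  1.10844322  0.          1.59625464]
hit True
[ 0.59970699 -0.06877634  0.08566704] [ 0.9799043  -0.36421328  2.12486627] 19.0667
```

View pics/c6.png

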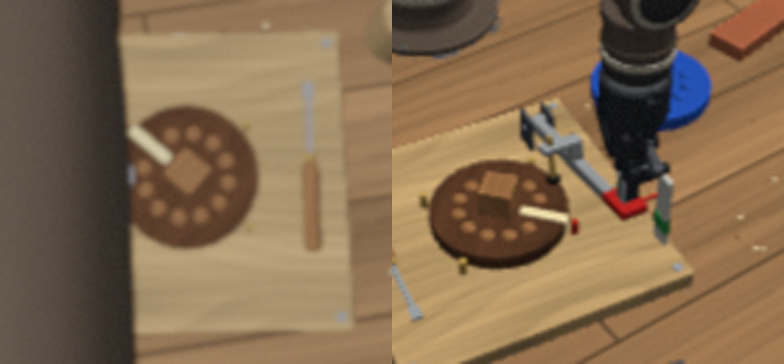

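The fingers are on the red handle at about (628,200) in the right crop, with contact at the expected height (true z about 0.12), which confirms the offset. Press to level in guarded steps.

Run:
```python
from h import *
H=[.601,-.0688]
for z in(.07,.055,.046,.0415):
    h=robot.move_l(H+[z],v=.03,max_force=12); s=get_state(); print(z,h,s["tcp_pos"].round(4),s["force"].round(2),s["t"])
robot.dwell(.5); s=get_state(); print(s["tcp_pos"].round(4),s["force"].round(2))
S=cam("scene")
cv2.imwrite("pics/c7.png",cv2.cvtColor(cv2.resize(S["frame"][140:230,195:315],None,fx=6.4,fy=6.4,interpolation=2),cv2.COLOR_RGB2BGR))
```

```text
0.07 False [ 0.6009 -0.0688  0.07  ] [ 0.65 -0.33  3.46] 19.8583
0.055 False [ 0.6013 -0.0688  0.0552] [ 2.85 -0.12  4.96] 20.5083
0.046 False [ 0.6016 -0.0689  0.0465] [ 2.63 -0.45  5.91] 20.9583
0.0415 False [ 0.602  -0.0689  0.0423] [ 2.85 -1.78  6.82] 21.2583
[ 0.602  -0.0689  0.0425] [ 3.75 -0.42  6.21]
```

View pics/c7.png

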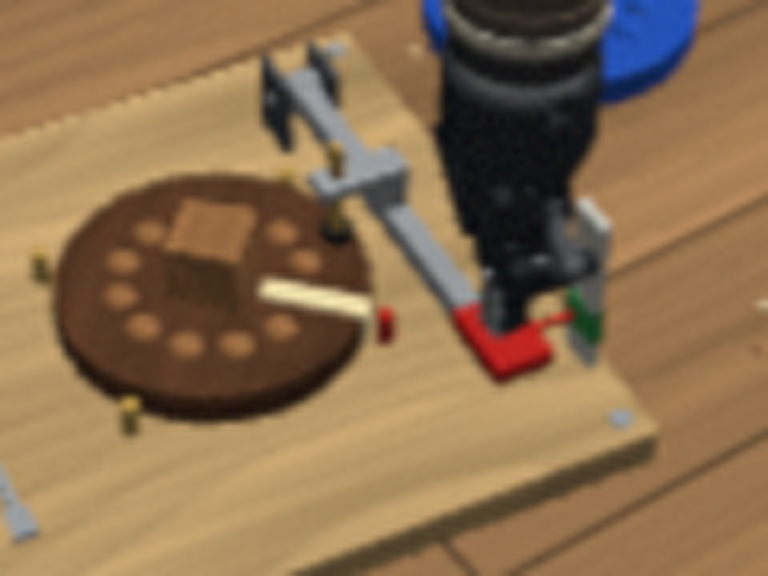

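The pointer at (572,317) is mid green band, the foot is on the disc, and the stripe still points at the red dowel. Handing in.

```bash
python3 -c "
from plant import job
print(job.hand_in())"
```

```text
the job is handed in; nothing more can be done
None
```

The medallion's stripe points at the red dowel (measured within 1 mm of it before pressing), and I handed in at about 22 s of the 48 s limit with the arm holding the lever level at about 6 N, pointer mid green band; no verdict came back.

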